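# Close up the leatherworker's chest

## Task

Close up the leatherworker's chest: with your fingertips push both open drawers fully home and press the raised lid down until it lies flat on the chest, in whichever order you like, gently, slamming neither drawers nor lid. Only push; nothing needs gripping. Do not pull a drawer or the lid farther open, and leave the glue bottle, the dye jar and the block of stamps beside the chest where they stand.

Things in the scene. Friction and masses are not known exactly. Their poses are not given: they have to be found in the camera images.
- chest: wooden leatherworker's chest, fixed to the bench; origin at the centre of its underside, x from its drawer side (-x, towards the robot) to its back, y along its width, z up. Base 220 mm deep (x), 300 mm wide, 80 mm high with two drawers side by side; on top of it, set back 70 mm from the base's front, an open-topped tool well 150 mm deep, 300 mm wide, its rim 125 mm above the bench, with a hinged lid
- left_drawer (a joint): how far the left drawer (the one at the chest's +y) stands open, m: 0 fully shut, at most 0.12; it slides in along the chest's +x, against about 2 N of friction, and stays where it is left. It holds brass and copper rivets, which do not come loose. The drawer has no handle.
- left_front (a point): centre of the outer face of the left drawer's dark wooden front panel, which faces the chest's -x and moves with the drawer. The panel is flat, 131 mm wide, 56 mm high (its lower edge 12 mm and its upper edge 68 mm above the bench) and 12 mm thick; the dark V near its top is only a mark, not a hole. This point is 40 mm above the bench. Shut, the face stands 12 mm proud of the chest's base, 122 mm from the chest's origin.
- right_drawer (a joint): how far the right drawer (the one at the chest's -y) stands open, m: 0 fully shut, at most 0.12; it slides in along the chest's +x, against about 2 N of friction, and stays where it is left. It holds coloured snap caps, which do not come loose. The drawer has no handle.
- right_front (a point): centre of the outer face of the right drawer's dark wooden front panel, which faces the chest's -x and moves with the drawer. The panel is flat, 131 mm wide, 56 mm high (its lower edge 12 mm and its upper edge 68 mm above the bench) and 12 mm thick; the dark V near its top is only a mark, not a hole. This point is 40 mm above the bench. Shut, the face stands 12 mm proud of the chest's base, 122 mm from the chest's origin.
- lid (a joint): opening angle of the lid, rad: 0 shut (lying flat on the well), grows as its front edge rises; starts between about 0.45 and 0.95. A stiff hinge keeps the lid at whatever angle it is left; about 1 to 3 N at its front edge press it down
- lid_edge (a point): middle of the upper front edge of the lid, which moves with it. The lid is a leather-covered board 164 mm from hinge to front edge, 308 mm wide, 10 mm thick; this point is 160 mm out from the hinge axis and 10 mm above the lid's underside. Its outer (upper) face looks up and, when open, also away from the robot. Shut, its top is 136 mm above the bench
- lid_axis (a point): middle of the lid's hinge axis, fixed on the chest along its y at the back of the well: 108 mm in +x and 126 mm up from the chest's origin
- glue_mid (a point): centre, half-way up, of a standing white glue bottle with orange cap, 52 mm across, 135 mm high; bystander beside the chest, to be left alone
- dye_mid (a point): centre, half-way up, of a standing amber dye jar with black lid, 56 mm across, 85 mm high; bystander, to be left alone
- stamps_mid (a point): centre, half-way up, of a pale wooden block 55 mm square and 45 mm high with four steel stamps upright in it, 95 mm high in all; bystander, to be left alone

How it is judged:
At the end, for the whole second after the job is handed in: both drawers are open by less than 4 mm, the lid by less than 0.04 rad, all at rest (value of joint each of left_drawer, right_drawer below 0.004 m and value of joint lid below 0.04 rad and velocity of joint lid above -0.05 rad/s and velocity of joint each of left_drawer, right_drawer above -0.01 m/s); the robot touches nothing.
It fails at once if the glue bottle, dye jar or stamp block is moved more than 20 mm, lifted or tipped (distance of any of glue_mid, dye_mid, stamps_mid from where it was at the start of the episode above 0.02 m or angle between any of glue_mid, dye_mid, stamps_mid's own z axis and vertical above 0.35 rad).
It fails at once if the lid is lifted farther open, past 1.15 rad (value of joint lid above 1.15 rad).
It fails at once if a drawer is pulled farther out, past 105 mm (value of joint any of left_drawer, right_drawer above 0.105 m).
It fails at once if a drawer is slammed (closes faster than 0.6 m/s) (velocity of joint any of left_drawer, right_drawer below -0.6 m/s).
It fails at once if the lid is slammed (closes faster than 4 rad/s) (velocity of joint lid below -4 rad/s).
It also fails if it takes over 58 s, if anything falls off the work surface, if the arm or the gripper's body presses on something with over 40 N, if the wrist force passes 120 N, or if a joint passes its speed limit or range.

## Robot

A 7-joint arm with a two-finger parallel gripper is mounted at the origin on the work surface. World frame = base frame: x ahead of the robot, y to its left, z up, the work surface at z = 0. Lengths are in m, angles in rad, forces in N, time in s.
With the tool pointing down it reaches from about 0.35 to 0.9 m from the base axis. Payload 8.1 kg.
Tool frame: the origin (TCP) lies midway between the tips of the shut fingers; the grasp point (between the pads) lies 19 mm behind it; z points along the fingers, y is the line along which they close (so a half turn about z gives the same grasp; the last joint's range is limited). The gripper opens to 92 mm and grips with 3 to 60 N. Pads are 19 mm wide; open, the fingers measure 130 mm over their backs; the gripper's body (75 mm by 190 mm) begins 47 mm behind the grasp point.
Start: joints at [1.071, 0.434, 0.025, 1.573, -0.012, 1.134, -0.075], TCP at [0.242, -0.576, 0.202] pointing down, gripper open.
Joint ranges: [-2.62, 2.62], [-0.44, 2.09], [-1.27, 1.32], [0.08, 2.57], [-1.32, 4.46], [0.12, 2], [-2.74, 2.74]. Speed limits (rad/s): [2.22, 2.22, 3.01, 3.01, 3.14, 3.14, 3.14].

## Interface

Orientations are given as a rotation vector (axis times angle).
In Python, from cell import arm gives the robot as it stands.
- The arm moves only by the tool arm_command, never from a script. Its arguments are lists of equal length, an entry for each row: "dp": the shift along the tool's x, y, z in units of 25 mm (1.0 is 25 mm), a list of three; "angular": the turn, a rotation vector about the tool's x, y, z in units of 0.15 rad (1.0 is 0.15 rad), a list of three; "claw": the opening, from 0 (shut) to 1 (fully open). In form: {"dp": [[x, y, z], ...], "angular": [[rx, ry, rz], ...], "claw": [claw, ...]}. A call has 1 to 10 rows; each row shifts and turns the commanded pose from where the row before left it, along the tool's axes as they then stand; what a row does not reach is not made up. A row lasts 1/10 s, in which the tool goes at most 50 mm and 8.59 degrees, less where a joint would pass 70% of its speed; a pose out of reach is approached as far as the arm can. A call with a number of a shift or a turn outside -1 to 1 is refused whole. A call with a gripper value outside its range is refused whole. The fingers move at their own pace and stop on an object; "force" is the grip in N (left out, the last holds). Time passes only in rows, so rows that do not move let the fingers close. It gives the time, the measured TCP pose, the force, the opening and the grip force at its end, in the units of the state.
- arm.observe(): the state, without advancing time (a new reading comes with each control period).
- arm.get_image(name): name is "scene" or "top" or "wrist"; returns a dict with "frame" (420x560x3 uint8, red, green, blue), "z_map" (420x560 float32, m along the optical axis (not along the pixel's ray), 0 where there is no reading), "K" (3x3 intrinsics, pixels), "R" (3x3) and "t" (3): a world point X has camera coordinates R X + t. Camera axes: x right, y down, z forward; pixel columns grow to the right and rows downward; lengths in m; the calibration is good to about 2 mm. A picture is of the moment at which its call begins.
- arm.sign_off(): hands the job in; it is judged then, once.
The state is a dict: "clock": time; "joints": joint angles; "dq": joint speeds; "joint_efforts": joint torques, N m; "position": TCP position; "ee_rot": TCP orientation; "force": force on the tool from outside, world axes, zero at the start; "ft_torque": the same for the moment, N m; "width": opening from 0.0 (shut) to 1.0 (fully open); "gripper_force": force on a finger pad.
Only numpy, scipy, OpenCV 4.12 (cv2) and the standard library are available. Lean on these libraries where they do the work, as an engineer would, in place of code of your own. Each camera call takes 0.05 s, during which the arm holds its last target. There are 200 camera calls.

## Working session

There is one attempt and no reset: what is moved stays moved. The work goes in short steps, Python scripts to look and compute and a tool call to move; the robot and the scene stay as the last step left them, time stands still between calls to the robot, and variables do not carry over. Pictures are saved under pics/ and viewed, at most 10 in all, crops included, and the job is handed in when it is done.

Besides the shell and the picture viewer there is one more tool, called after "Request:" as a command line: name --argument value ..., lists and objects as JSON in quotes. arm_command: Moves the arm, as the interface text tells. Its arguments: {"type":"object","properties":{"dp":{"type":"array","items":{"type":"array","items":{"type":"number"}}},"angular":{"type":"array","items":{"type":"array","items":{"type":"number"}}},"claw":{"type":"array","items":{"type":"number"}},"force":{"type":"number"}},"required":["dp","angular","claw"]}

```bash
mkdir -p pics
cat > h.py <<'E'
import numpy as np, cv2
from cell import arm
from scipy.spatial.transform import Rotation as Ro
def grab(n):
    d=arm.get_image(n); cv2.imwrite  # noqa
    return d
def cloud(d):
    z=d["z_map"]; v,u=np.indices(z.shape); K=d["K"]
    c=np.stack([(u-K[0,2])/K[0,0]*z,(v-K[1,2])/K[1,1]*z,z],-1)
    return (c-d["t"])@d["R"]
E
python3 - <<'E'
from h import *
for n in ("top","scene"):
    d=arm.get_image(n); cv2.imwrite(f"pics/{n}0.png",cv2.cvtColor(d["frame"],4)); np.save(f"{n}0.npy",cloud(d))
s=arm.observe(); print(s["clock"],s["position"],s["ee_rot"],s["force"])
print(Ro.from_rotvec(s["ee_rot"]).as_matrix().round(3))
E
```

```text
0.1 [ 0.24132926 -0.57601686  0.20141892] [-3.07864478e+00 -6.18923361e-01  6.42147943e-04] [-1.10261146  0.52179915  1.09322462]
[[ 0.922  0.386 -0.001]
 [ 0.386 -0.922  0.001]
 [-0.    -0.001 -1.   ]]
```

View pics/top0.png

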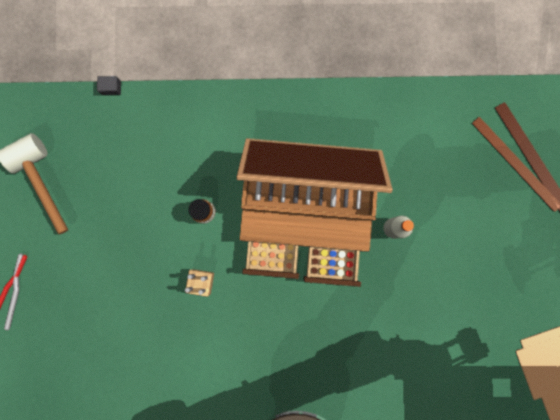

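View pics/scene0.png

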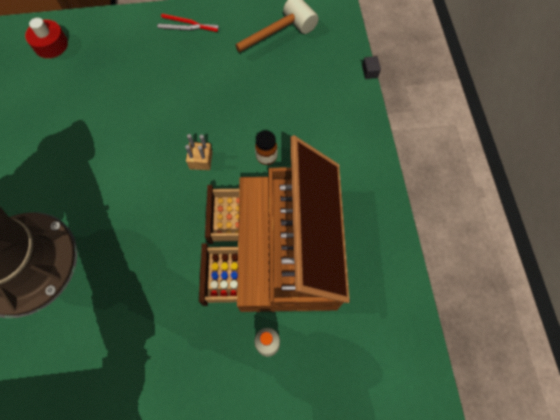

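The top view shows the chest in the middle: its base step spans (243,212)-(370,247), with the left drawer front at about (271,274) and the right one at (333,282). The raised lid spans rows 142-188. The jar is at (201,211), the stamps at (199,283) and the glue at (401,227).

Run:
```python
from h import *
P=np.load("top0.npy")
def pr(l,pts):
    for u,v in pts: print(l,(u,v),P[v,u].round(3))
pr("step",[(250,222),(250,236),(360,228),(360,242)])
pr("lid",[(245,143),(243,160),(242,178),(315,148),(315,165),(315,181),(384,152),(385,168),(386,185)])
pr("Lfront",[(250,273),(271,274),(292,275)]);pr("Rfront",[(312,281),(333,282),(354,283)])
pr("obj",[(201,211),(199,283),(401,227)])
# chest base top points: fit rectangle
R=P[195:255,235:380].reshape(-1,3); m=abs(R[:,2]-.08)<.004
r=cv2.minAreaRect(R[m,:2].astype(np.float32)); print("step rect",r,cv2.boxPoints(r).round(3).tolist())
for n,(a,b,c,e) in dict(L=(245,300,255,278),R=(305,362,262,288)).items():
    Q=P[c:e,a:b].reshape(-1,3); m=abs(Q[:,2]-.068)<.005
    r=cv2.minAreaRect(Q[m,:2].astype(np.float32)); print(n,m.sum(),cv2.boxPoints(r).round(3).tolist())
S=np.load("scene0.npy")
for u,v in [(296,143),(337,160),(300,220),(290,295),(345,297),(342,230)]: print("scene",(u,v),S[v,u].round(3))
```

```text
step (250, 222) [0.577 0.097 0.079]
step (250, 236) [0.544 0.098 0.08 ]
step (360, 228) [ 0.558 -0.157  0.08 ]
step (360, 242) [ 0.526 -0.156  0.078]
lid (245, 143) [0.747 0.102 0.15 ]
lid (243, 160) [0.698 0.104 0.205]
lid (242, 178) [0.654 0.103 0.251]
lid (315, 148) [ 0.734 -0.052  0.145]
lid (315, 165) [ 0.686 -0.046  0.203]
lid (315, 181) [ 0.644 -0.041  0.255]
lid (384, 152) [ 0.752 -0.239 -0.   ]
lid (385, 168) [ 0.678 -0.194  0.195]
lid (386, 185) [ 0.635 -0.183  0.245]
Lfront (250, 273) [0.459 0.099 0.072]
Lfront (271, 274) [0.456 0.051 0.068]
Lfront (292, 275) [0.453 0.003 0.073]
Rfront (312, 281) [ 0.438 -0.044  0.068]
Rfront (333, 282) [ 0.435 -0.092  0.067]
Rfront (354, 283) [ 0.431 -0.141  0.066]
obj (201, 211) [0.604 0.21  0.084]
obj (199, 283) [0.437 0.221 0.042]
obj (401, 227) [ 0.556 -0.242  0.121]
step rect ((0.5739481449127197, -0.030459746718406677), (0.30177608132362366, 0.12796790897846222), 88.68419647216797) [[0.5070000290870667, -0.18000000715255737], [0.6340000033378601, -0.18299999833106995], [0.640999972820282, 0.11900000274181366], [0.5130000114440918, 0.12200000137090683]]
L 279 [[0.4440000057220459, -0.010999999940395355], [0.4560000002384186, -0.012000000104308128], [0.4690000116825104, 0.11100000143051147], [0.4569999873638153, 0.1120000034570694]]
R 299 [[0.421999990940094, -0.15399999916553497], [0.4350000023841858, -0.1550000011920929], [0.4480000138282776, -0.027000000700354576], [0.4359999895095825, -0.026000000536441803]]
scene (296, 143) [0.659 0.096 0.248]
scene (337, 160) [ 0.788  0.18  -0.002]
scene (300, 220) [ 0.645 -0.065  0.247]
scene (290, 295) [ 0.617 -0.168  0.078]
scene (345, 297) [ 0.721 -0.196  0.141]
scene (342, 230) [ 0.74  -0.057  0.137]
```

Request:
arm_command --dp '[[0, 0, 0], [0, 0, 0], [0, 0, 0], [0, 0, 0], [0.15, -1, 0], [0.15, -1, 0], [0.15, -1, 0], [0.15, -1, 0], [0.15, -1, 0], [0.15, -1, 0]]' --angular '[[0, 0, 0.84], [0, 0, 0.84], [0, 0, 0.84], [0, 0, 0.84], [0, 0, 0], [0, 0, 0], [0, 0, 0], [0, 0, 0], [0, 0, 0], [0, 0, 0]]' --claw '[1, 1, 1, 1, 1, 1, 1, 1, 1, 1]'

```text
clock: 1.1
position: [0.28, -0.4285, 0.2018]
ee_rot: [-3.137, 0.168, 0.001]
force: [0.6, -0.5, 0.0]
width: 1.0
gripper_force: 0.0
```

Request:
arm_command --dp '[[0.15, -1, 0], [0.15, -1, 0], [0.15, -1, 0], [0.15, -1, 0], [0.15, -1, 0], [0.15, -1, 0], [0.15, -1, 0], [0.15, -1, 0], [0.15, -1, 0], [0.15, -1, 0]]' --angular '[[0, 0, 0], [0, 0, 0], [0, 0, 0], [0, 0, 0], [0, 0, 0], [0, 0, 0], [0, 0, 0], [0, 0, 0], [0, 0, 0], [0, 0, 0]]' --claw '[1, 1, 1, 1, 1, 1, 1, 1, 1, 1]'

```text
clock: 2.1
position: [0.3439, -0.1841, 0.202]
ee_rot: [-3.137, 0.168, 0.001]
force: [-0.2, -0.5, 0.1]
width: 0.998
gripper_force: 0.0
```

Request:
arm_command --dp '[[0.15, -1, 0], [0.15, -1, 0], [0.15, -1, 0], [0.15, -1, 0], [0.15, -1, 0], [0.15, -1, 0], [0.15, -1, 0], [0, 0, 0], [0, 0, 0]]' --angular '[[0, 0, 0], [0, 0, 0], [0, 0, 0], [0, 0, 0], [0, 0, 0], [0, 0, 0], [0, 0, 0], [0, 0, 0], [0, 0, 0]]' --claw '[1, 1, 1, 1, 1, 1, 1, 1, 1]'

```text
clock: 3.0
position: [0.3886, -0.0139, 0.2019]
ee_rot: [3.137, -0.166, -0.001]
force: [0.3, 0.3, -0.5]
width: 1.002
gripper_force: 0.0
```

Request:
arm_command --dp '[[0, 0, 0.95], [0, 0, 0.95], [0, 0, 0.95], [0, 0, 0.95], [0, 0, 0.95], [0, 0, 0.95], [0, 0, 0.95], [0, 0, 0], [0, 0, 0]]' --angular '[[0, 0, 0], [0, 0, 0], [0, 0, 0], [0, 0, 0], [0, 0, 0], [0, 0, 0], [0, 0, 0], [0, 0, 0], [0, 0, 0]]' --claw '[1, 1, 1, 1, 1, 1, 1, 1, 1]'

```text
clock: 3.9
position: [0.3884, -0.0147, 0.036]
ee_rot: [3.137, -0.17, -0.002]
force: [0.5, 0.4, 0.1]
width: 1.001
gripper_force: 0.0
```

Request:
arm_command --dp '[[0.4, 0, 0], [0.4, 0, 0], [0.4, 0, 0], [0.4, 0, 0], [0.4, 0, 0], [0.4, 0, 0], [0.4, 0, 0], [0.4, 0, 0]]' --angular '[[0, 0, 0], [0, 0, 0], [0, 0, 0], [0, 0, 0], [0, 0, 0], [0, 0, 0], [0, 0, 0], [0, 0, 0]]' --claw '[1, 1, 1, 1, 1, 1, 1, 1]'

```text
clock: 4.7
position: [0.4678, -0.0226, 0.0356]
ee_rot: [3.137, -0.168, -0.004]
force: [-5.1, 0.2, 4.0]
width: 1.0
gripper_force: 2.6
```

Run:
```python
from h import *
a=arm.get_image("top")["frame"][120:320,160:440]; b=arm.get_image("scene")["frame"][100:380,140:400]
a=cv2.resize(a,(400,286),interpolation=3);b=cv2.resize(b,(371,400),interpolation=3)
c=np.zeros((400,771,3),np.uint8);c[:286,:400]=a;c[:,400:]=b
cv2.imwrite("pics/p1.png",cv2.cvtColor(c,4))
```

```text
(no output)
```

View pics/p1.png

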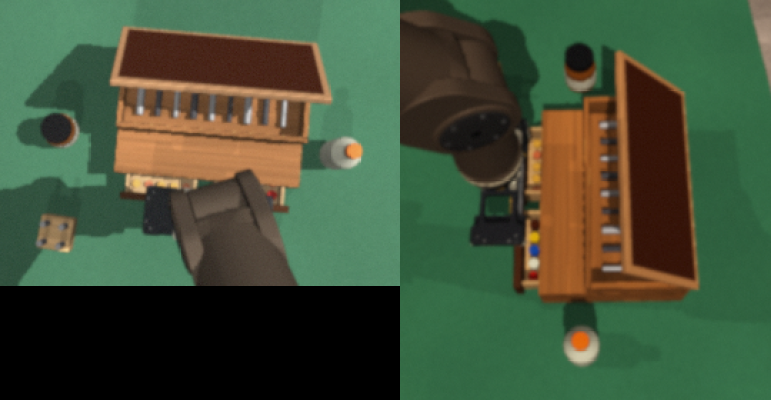

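Both drawers are going in together: the fronts are level at about (120-288, 200) in the left panel, and the 5 N reading matches two drawers' friction. The bystanders haven't moved.

Request:
arm_command --dp '[[0.3, 0, 0], [0.3, 0, 0], [0.3, 0, 0], [0.3, 0, 0], [0.1, 0, 0], [0.1, 0, 0]]' --angular '[[0, 0, 0], [0, 0, 0], [0, 0, 0], [0, 0, 0], [0, 0, 0], [0, 0, 0]]' --claw '[1, 1, 1, 1, 1, 1]'

```text
clock: 5.4
position: [0.4976, -0.0259, 0.0349]
ee_rot: [3.136, -0.167, -0.017]
force: [-25.7, 3.8, 17.3]
width: 0.998
gripper_force: 12.8
```

Request:
arm_command --dp '[[0.1, 0, 0], [0.1, 0, 0]]' --angular '[[0, 0, 0], [0, 0, 0]]' --claw '[1, 1]'

```text
clock: 5.6
position: [0.4974, -0.0261, 0.0342]
ee_rot: [3.135, -0.166, -0.03]
force: [-38.8, 6.5, 25.8]
width: 1.002
gripper_force: 19.9
```

Request:
arm_command --dp '[[0.08, 0, 0], [0, 0, 0]]' --angular '[[0, 0, 0], [0, 0, 0]]' --claw '[1, 1]'

```text
clock: 5.8
position: [0.4973, -0.0262, 0.0338]
ee_rot: [3.135, -0.165, -0.036]
force: [-39.7, 5.9, 28.5]
width: 0.997
gripper_force: 20.2
```

Request:
arm_command --dp '[[-0.3, 0, 0], [-0.5, 0, 0], [-0.8, 0, 0], [-0.8, 0, 0], [0, 0, -1], [0, 0, -1], [0, 0, -1], [0, 0, -1], [0, 0, -1]]' --angular '[[0, 0, 0], [0, 0, 0], [0, 0, 0], [0, 0, 0], [0, 0, 0], [0, 0, 0], [0, 0, 0], [0, 0, 0], [0, 0, 0]]' --claw '[1, 1, 1, 1, 1, 1, 1, 1, 1]'

```text
clock: 6.7
position: [0.4518, -0.0207, 0.1626]
ee_rot: [-3.137, 0.169, -0.005]
force: [0.6, 0.2, -0.2]
width: 1.0
gripper_force: 0.0
```

Run:
```python
from h import *
d=arm.get_image("scene"); P=cloud(d); b=d["frame"][140:330,180:320]
w=arm.get_image("wrist")["frame"]
c=np.zeros((570,800,3),np.uint8);c[:,:420]=cv2.resize(b,(420,570),interpolation=3);c[:285,420:]=cv2.resize(w,(380,285))
cv2.imwrite("pics/p2.png",cv2.cvtColor(c,4))
x=np.array([.9945,-.105])
Q=P.reshape(-1,3); Q=Q[(abs(Q[:,0]-.52)<.06)]
for y0 in (.09,.05,0.01,-.04,-.1,-.14):
    m=abs(Q[:,1]-y0)<.015
    t=Q[m,:2]@x
    a=abs(Q[m,2]-.068)<.004; b=abs(Q[m,2]-.08)<.003
    print(y0,"front",np.sort(t[a])[:3].round(3),a.sum(),"step",np.sort(t[b])[:4].round(3))
```

```text
0.09 front [0.506 0.506 0.506] 53 step [0.519 0.519 0.519 0.519]
0.05 front [0.507 0.507 0.507] 57 step [0.519 0.52  0.52  0.52 ]
0.01 front [0.508 0.508 0.508] 55 step [0.518 0.518 0.518 0.52 ]
-0.04 front [0.507 0.507 0.507] 43 step [0.519 0.519 0.519 0.519]
-0.1 front [0.506 0.506 0.506] 72 step [0.519 0.519 0.519 0.52 ]
-0.14 front [0.507 0.507 0.507] 67 step [0.519 0.519 0.519 0.519]
```

View pics/p2.png

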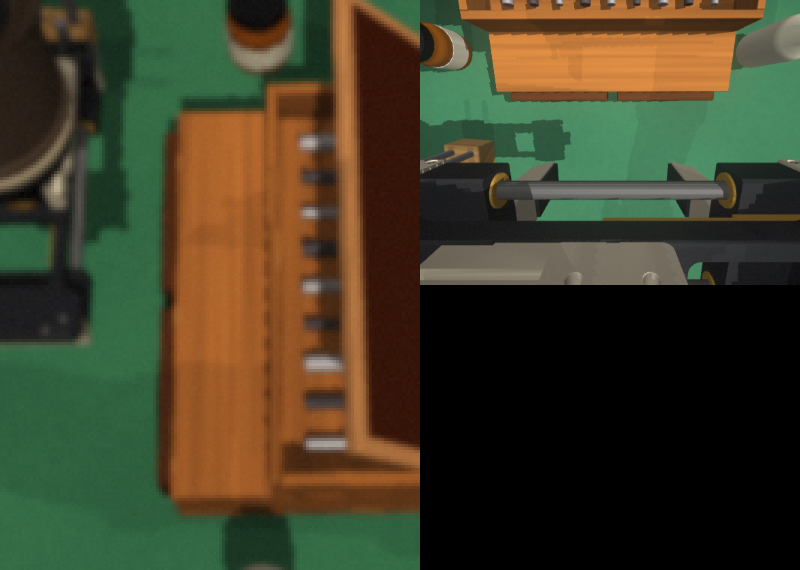

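The wrist view shows both fronts level and parallel to the base. The depth data puts them 12-13 mm proud of it, which is their shut position, so both drawers are home. Next I'll go up and over the lid.

Request:
arm_command --dp '[[0, 0, -1], [0, 0, -1], [0, 0, -1], [0, 0, -1], [0, 0, -1], [0, 0, -1], [0, 0, -1]]' --angular '[[0, 0, 0], [0, 0, 0], [0, 0, 0], [0, 0, 0], [0, 0, 0], [0, 0, 0], [0, 0, 0]]' --claw '[1, 1, 1, 1, 1, 1, 1]'

```text
clock: 7.5
position: [0.4512, -0.0209, 0.3368]
ee_rot: [3.137, -0.169, 0.003]
force: [0.5, -0.3, -0.2]
width: 1.0
gripper_force: 0.0
```

Request:
arm_command --dp '[[0.98, 0, 0], [0.98, 0, 0], [0.98, 0, 0], [0.98, 0, 0], [0.98, 0, 0], [0.98, 0, 0], [0.98, 0, 0], [0.98, 0, 0], [0.98, 0, 0], [0, 0, 0]]' --angular '[[0, 0, 0], [0, 0, 0], [0, 0, 0], [0, 0, 0], [0, 0, 0], [0, 0, 0], [0, 0, 0], [0, 0, 0], [0, 0, 0], [0, 0, 0]]' --claw '[1, 1, 1, 1, 1, 1, 1, 1, 1, 1]'

```text
clock: 8.5
position: [0.6723, -0.0449, 0.3338]
ee_rot: [3.137, -0.17, -0.0]
force: [-0.8, 0.3, -0.9]
width: 1.001
gripper_force: 0.0
```

Request:
arm_command --dp '[[0, 0, 0.5], [0, 0, 0.5], [0, 0, 0.5], [0, 0, 0.4], [0, 0, 0.4], [0, 0, 0.4], [0, 0, 0.4], [0, 0, 0.3]]' --angular '[[0, 0, 0], [0, 0, 0], [0, 0, 0], [0, 0, 0], [0, 0, 0], [0, 0, 0], [0, 0, 0], [0, 0, 0]]' --claw '[1, 1, 1, 1, 1, 1, 1, 1]'

```text
clock: 9.3
position: [0.6695, -0.0443, 0.2498]
ee_rot: [3.137, -0.168, -0.001]
force: [-0.0, 0.5, -0.3]
width: 1.0
gripper_force: 0.0
```

Request:
arm_command --dp '[[-0.15, 0, 0.2], [-0.15, 0, 0.2], [-0.15, 0, 0.2], [-0.15, 0, 0.2], [-0.15, 0, 0.2], [-0.15, 0, 0.22], [-0.15, 0, 0.22], [-0.15, 0, 0.22], [-0.15, 0, 0.22], [-0.15, 0, 0.22]]' --angular '[[0, 0, 0], [0, 0, 0], [0, 0, 0], [0, 0, 0], [0, 0, 0], [0, 0, 0], [0, 0, 0], [0, 0, 0], [0, 0, 0], [0, 0, 0]]' --claw '[1, 1, 1, 1, 1, 1, 1, 1, 1, 1]'

```text
clock: 10.3
position: [0.6321, -0.0402, 0.1979]
ee_rot: [3.137, -0.168, -0.0]
force: [-0.0, -0.5, 2.4]
width: 1.001
gripper_force: 1.0
```

Request:
arm_command --dp '[[-0.08, 0, 0.25], [-0.08, 0, 0.25], [-0.08, 0, 0.25], [-0.08, 0, 0.25], [-0.08, 0, 0.25], [-0.05, 0, 0.25], [0, 0, 0.25], [0, 0, 0.25]]' --angular '[[0, 0, 0], [0, 0, 0], [0, 0, 0], [0, 0, 0], [0, 0, 0], [0, 0, 0], [0, 0, 0], [0, 0, 0]]' --claw '[1, 1, 1, 1, 1, 1, 1, 1]'

```text
clock: 11.1
position: [0.6212, -0.0391, 0.1478]
ee_rot: [3.137, -0.169, -0.0]
force: [0.5, 0.2, 2.1]
width: 1.002
gripper_force: 0.9
```

Run:
```python
from h import *
b=arm.get_image("scene")["frame"][100:380,140:400]
cv2.imwrite("pics/p3.png",cv2.cvtColor(cv2.resize(b,(520,560),interpolation=3),4)); s=arm.observe(); print(s["position"],s["force"])
```

```text
[ 0.62071188 -0.03907127  0.1467142 ] [-0.3795912   0.35208607 -0.29992293]
```

View pics/p3.png

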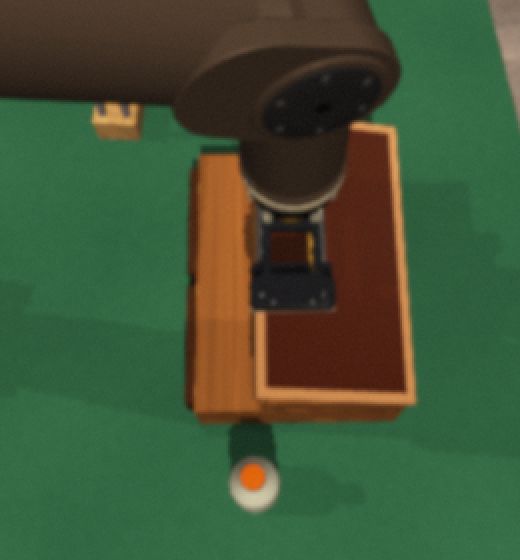

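The lid is nearly flat under the fingers (corners around (260,400) and (410,400)), and the glue bottle is undisturbed. I'll press it the last few millimetres.

Request:
arm_command --dp '[[0, 0, 0.12], [0, 0, 0.12], [0, 0, 0.12], [0, 0, 0.1], [0, 0, 0]]' --angular '[[0, 0, 0], [0, 0, 0], [0, 0, 0], [0, 0, 0], [0, 0, 0]]' --claw '[1, 1, 1, 1, 1]'

```text
clock: 11.65
position: [0.6211, -0.039, 0.1365]
ee_rot: [3.137, -0.168, -0.001]
force: [-0.1, -0.7, 1.1]
width: 1.001
gripper_force: 0.2
```

Request:
arm_command --dp '[[0, 0, 0.1], [0, 0, 0]]' --angular '[[0, 0, 0], [0, 0, 0]]' --claw '[1, 1]'

```text
clock: 11.85
position: [0.6212, -0.039, 0.1341]
ee_rot: [3.137, -0.168, -0.0]
force: [-0.1, 0.0, 0.3]
width: 1.003
gripper_force: 0.3
```

Request:
arm_command --dp '[[0, 0, 0.1], [0, 0, 0.1], [0, 0, 0]]' --angular '[[0, 0, 0], [0, 0, 0], [0, 0, 0]]' --claw '[1, 1, 1]'

```text
clock: 12.15
position: [0.6211, -0.039, 0.1289]
ee_rot: [3.137, -0.168, -0.001]
force: [-0.1, 0.9, 0.6]
width: 0.998
gripper_force: 0.2
```

Request:
arm_command --dp '[[0, 0, 0.1], [0, 0, 0]]' --angular '[[0, 0, 0], [0, 0, 0]]' --claw '[1, 1]'

```text
clock: 12.35
position: [0.6212, -0.039, 0.1266]
ee_rot: [-3.137, 0.168, 0.0]
force: [0.7, 0.5, 1.1]
width: 1.001
gripper_force: 0.2
```

Run:
```python
from h import *
d=arm.get_image("scene"); P=cloud(d)
# lid visible at px full-frame: crop/2+(140,100)
for u,v in [(272,270),(272,290),(300,270),(300,290),(338,270),(340,295),(330,180)]: print((u,v),P[v,u].round(3))
b=arm.get_image("wrist")["frame"]; cv2.imwrite("pics/p4.png",cv2.cvtColor(b,4))
```

```text
(272, 270) [ 0.585 -0.128  0.152]
(272, 290) [ 0.58  -0.168  0.151]
(300, 270) [ 0.64  -0.133  0.145]
(300, 290) [ 0.635 -0.173  0.146]
(338, 270) [ 0.717 -0.14   0.136]
(340, 295) [ 0.712 -0.191  0.139]
(330, 180) [0.734 0.061 0.135]
```

View pics/p4.png

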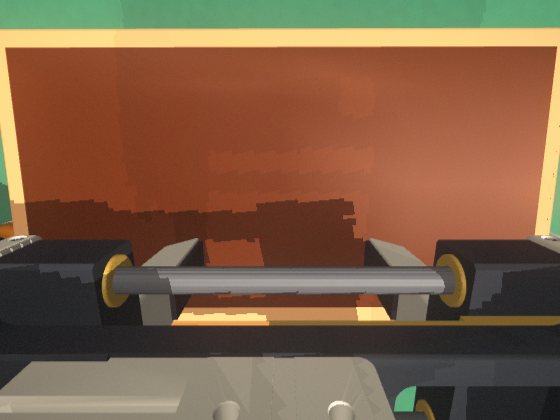

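The fingers straddle the lid, touching near its front edge at about (290,315). Depth shows the lid's front still some 14 mm high, so the open fingertips must sit back behind the TCP. I'll keep pressing.

Request:
arm_command --dp '[[0, 0, 0.12], [0, 0, 0.12], [0, 0, 0.12], [0, 0, 0.05], [0, 0, 0]]' --angular '[[0, 0, 0], [0, 0, 0], [0, 0, 0], [0, 0, 0], [0, 0, 0]]' --claw '[1, 1, 1, 1, 1]'

```text
clock: 12.95
position: [0.6211, -0.0391, 0.1162]
ee_rot: [3.137, -0.168, -0.001]
force: [-0.1, -0.4, 0.2]
width: 1.002
gripper_force: 0.0
```

Request:
arm_command --dp '[[0, 0, 0.08], [0, 0, 0]]' --angular '[[0, 0, 0], [0, 0, 0]]' --claw '[1, 1]'

```text
clock: 13.15
position: [0.6213, -0.039, 0.1145]
ee_rot: [3.137, -0.168, 0.0]
force: [0.2, 0.1, -0.9]
width: 1.004
gripper_force: 0.0
```

Request:
arm_command --dp '[[0, 0, 0.08], [0, 0, 0]]' --angular '[[0, 0, 0], [0, 0, 0]]' --claw '[1, 1]'

```text
clock: 13.35
position: [0.6213, -0.039, 0.1125]
ee_rot: [3.137, -0.168, 0.0]
force: [0.4, 1.1, -0.8]
width: 0.999
gripper_force: 0.0
```

```bash
cat > l.py <<'E'
from h import *
d=arm.get_image("scene"); P=cloud(d)
for u,v in [(272,290),(300,290),(338,270),(340,295),(330,180)]: print((u,v),P[v,u].round(3))
s=arm.observe(); print(s["position"],s["force"],s["clock"])
E
python3 l.py
```

```text
(272, 290) [ 0.58  -0.165  0.139]
(300, 290) [ 0.636 -0.171  0.135]
(338, 270) [ 0.717 -0.14   0.137]
(340, 295) [ 0.712 -0.191  0.137]
(330, 180) [0.734 0.059 0.139]
[ 0.62124281 -0.03905453  0.11244967] [-0.0452785  -0.7459485   0.15675682] 13.4
```

Request:
arm_command --dp '[[0, 0, 0.1], [0, 0, 0]]' --angular '[[0, 0, 0], [0, 0, 0]]' --claw '[1, 1]'

```text
clock: 13.6
position: [0.6215, -0.0391, 0.1117]
ee_rot: [3.137, -0.169, 0.002]
force: [-4.8, 0.2, 14.5]
width: 0.997
gripper_force: 7.4
```

Request:
arm_command --dp '[[0, 0, 0.1], [0, 0, 0]]' --angular '[[0, 0, 0], [0, 0, 0]]' --claw '[1, 1]'

```text
clock: 13.8
position: [0.6216, -0.0391, 0.1114]
ee_rot: [3.136, -0.169, 0.003]
force: [-13.3, -0.8, 34.6]
width: 1.003
gripper_force: 17.2
```

Request:
arm_command --dp '[[0, 0, -0.4], [0, 0, -0.8], [0, 0, -1], [0, 0, -1], [0, 0, -1], [0, 0, -1], [0, 0, -1], [0, 0, 0], [0, 0, 0]]' --angular '[[0, 0, 0], [0, 0, 0], [0, 0, 0], [0, 0, 0], [0, 0, 0], [0, 0, 0], [0, 0, 0], [0, 0, 0], [0, 0, 0]]' --claw '[1, 1, 1, 1, 1, 1, 1, 1, 1]'

```text
clock: 14.7
position: [0.6214, -0.0391, 0.2628]
ee_rot: [3.137, -0.168, 0.001]
force: [-0.9, -0.6, -0.3]
width: 1.001
gripper_force: 0.0
```

```bash
python3 l.py
python3 - <<'E'
from h import *
d=arm.get_image("scene");P=cloud(d);b=d["frame"][100:380,140:400]
x=np.array([.9945,-.105]); Q=P.reshape(-1,3); Q=Q[(abs(Q[:,0]-.52)<.06)]
for y0 in (.05,-.1):
    m=abs(Q[:,1]-y0)<.015; t=Q[m,:2]@x; a=abs(Q[m,2]-.068)<.004; print(y0,np.sort(t[a])[:2])
cv2.imwrite("pics/p5.png",cv2.cvtColor(cv2.resize(b,(520,560),interpolation=3),4))
E
```

```text
(272, 290) [ 0.58  -0.165  0.138]
(300, 290) [ 0.636 -0.171  0.136]
(338, 270) [ 0.717 -0.14   0.135]
(340, 295) [ 0.713 -0.191  0.136]
(330, 180) [0.734 0.06  0.137]
[ 0.62090823 -0.039103    0.26186713] [-0.65431371  0.03170517 -0.62815627] 14.75
0.05 [0.50667905 0.50680766]
-0.1 [0.50614408 0.50615909]
```

View pics/p5.png

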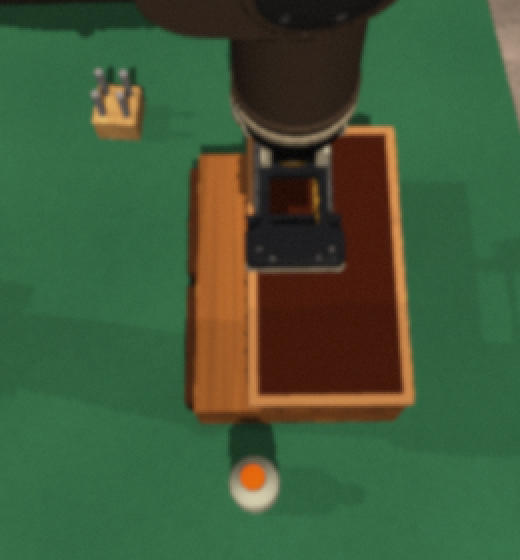

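The lid lies flat, with its top at 136 mm from front to back. Both drawer fronts (column ~195) are still shut, the arm is clear, and the glue bottle and stamps haven't moved.

```bash
python3 -c "
from cell import arm
print(arm.sign_off())"
```

```text
the job is handed in; nothing more can be done
None
```

I shut both drawers and pressed the lid flat, then handed the job in at about 15 s with the arm clear; the sign-off gave no verdict. The last checks showed the drawer fronts at their shut position, the lid level, and the glue bottle and stamps unmoved; the dye jar was hidden behind the arm in the last picture, but the arm never worked near it.

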